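# Try a mincer shaft sleeve on the step gauge and sort it

## Robot

A 7-joint arm with a two-finger parallel gripper is mounted at the origin on a cart in front of the work surface, level with it; the furniture and walls round the work are solid. World frame = base frame: x ahead of the robot, y to its left, z up, the work surface at z = 0. Lengths are in m, angles in rad, forces in N, time in s.
With the tool pointing down it reaches from about 0.425 to 0.95 m from the base axis. Payload 4.7 kg.
Tool frame: the origin (TCP) lies midway between the tips of the shut fingers; the grasp point (between the pads) lies 19 mm behind it; z points along the fingers, x is the direction in which the jaws open and shut, and the axes are right-handed (so a half turn about z gives the same grasp; the last joint's range is limited). The gripper opens to 87 mm and grips with 3 to 60 N. Pads are 19 mm wide; open, the fingers measure 117 mm over their backs; the gripper's body (75 mm by 190 mm) begins 51 mm behind the grasp point.
Start: joints at [-1.258, 0.469, -0.049, 1.532, 0.024, 1.141, -0.082], TCP at [0.226, 0.636, 0.196] pointing down, gripper open.
Joint ranges: [-2.59, 2.59], [-0.33, 1.99], [-1.39, 1.29], [0.1, 2.45], [-1.04, 4.18], [0.21, 1.99], [-2.66, 2.66]. Speed limits (rad/s): [2.57, 2.57, 3.14, 3.14, 3.14, 3.14, 3.14].

## Interface

Orientations are given as a 3x3 rotation matrix whose columns are the frame's x, y, z axes.
In Python, from plant import status, snapshot, env gives the robot as it stands. The module is installed in compiled form; this text tells all that it offers.
- The arm moves only by the tool send_rows, never from a script. Its argument "series" is one flat list of numbers, 7 for each row, row after row: the shift along the tool's x, y, z in cm, then the turn, a rotation vector about the tool's x, y, z in rad, then the opening, from -1 (shut) to 1 (fully open). A call has 1 to 12 rows; each row is the pose to reach, as a shift and turn from the pose measured when the call began, along the tool's axes at that moment; what a row does not reach only later rows make up. A row lasts 1/10 s, in which the tool goes at most 50 mm and 8.59 degrees, less where a joint would pass 70% of its speed; a pose out of reach is approached as far as the arm can. A call with a gripper value outside its range is refused whole. The fingers move at their own pace and stop on an object; "grip_force" is the grip in N (left out, the last holds). Time passes only in rows, so rows that repeat a pose let the fingers close. It gives the time, the measured TCP pose, the force and the opening at its end, in the units of the state.
- status.state(): the state, without advancing time (a new reading comes with each control period).
- snapshot(name): name is "scene" or "top" or "wrist"; returns a dict with "pixels" (480x640x3 uint8, blue, green, red), "depth" (480x640 float32, m along the optical axis (not along the pixel's ray), 0 where there is no reading), "fov_y" (degrees; the focal length in pixels is half the picture's height over the tangent of half this angle, whatever the lens; pixels are square), "cx", "cy" (the principal point, pixels), "R" (3x3) and "t" (3): a world point X has camera coordinates R X + t; the wrist camera has in their place "mount" (4x4, takes a point from camera to tool coordinates, whose origin is the TCP and whose axes are the tool frame's). Camera axes: x right, y down, z forward; pixel columns grow to the right and rows downward; lengths in m; the calibration is good to about 2 mm. A picture is of the moment at which its call begins: read the wrist's pose just before it.
- env.sign_off(): hands the job in, once; it reports no verdict.
The state is a dict: "time": time; "joint_pos": joint angles; "dq": joint speeds; "effort": joint torques, N m; "eef_pos": TCP position; "tool_rot": TCP orientation; "ft_force": force on the tool from outside, world axes, zero at the start; "wrist_torque": the same for the moment, N m; "grip_width": finger opening in m.
Only numpy, scipy, OpenCV 4.12 (cv2) and the standard library are available. Lean on these libraries where they do the work, as an engineer would, in place of code of your own. Each camera call takes 0.05 s, during which the arm holds its last target. There are 200 camera calls.

## Task

Try the white shaft sleeve that lies in the yellow-marked slot of the rack on the step gauge: lift it out by its ends, set it down on the table and let go, take it again across its sides, and slide it straight along the level gauge pin as far as it will go. If it slides fully home against the shoulder, draw it off and set it in the green tray; if the step stops it short, draw it off and set it in the red tray. Do not drop it; leave the other sleeve in its slot and everything else where it is.

Things in the scene. Friction and masses are not known exactly. Their poses are not given: they have to be found in the camera images.
- sleeve_a_mid (a point): Sleeve: white plastic block 56 mm long (its own x, along the bore), 40 mm wide, 40 mm high, about 0.12 kg, a round bore right through between its end faces; thin grey lines 7 mm from each end. This point: its centre, 20 mm above its underside. Of the two alike sleeves one has a 20 mm bore, one 13.5 mm: the gauge tells which. It starts in either slot.
- sleeve_b_mid (a point): Sleeve: white plastic block 56 mm long (its own x, along the bore), 40 mm wide, 40 mm high, about 0.12 kg, a round bore right through between its end faces; thin grey lines 7 mm from each end. This point: its centre, 20 mm above its underside. Of the two alike sleeves one has a 20 mm bore, one 13.5 mm: the gauge tells which. It starts in either slot.
- sleeve_a: The sleeve of sleeve_a_mid; origin at the centre of its underside, x along the bore.
- sleeve_b: The sleeve of sleeve_b_mid; origin at the centre of its underside, x along the bore.
- rack: Fixed grey rack, 44 (x) x 114 (y) x 48 mm; origin under its centre. Slots 42 mm wide along x, open above and at the ends, at y = +26 mm (beside the yellow outer wall: marked) and y = -26 mm (unmarked); floor 8 mm up. Walls are flush with the sleeves' tops, so take a sleeve by its end faces, which stick out some 6 mm past the rack.
- gauge_shoulder (a point): Step gauge: centre of the steel shoulder face (38 mm across), on the pin's axis, 75 mm above the table. The level pin runs from here along this point's own -x: 50 mm of 16.5 mm diameter, a 45-degree step 4 mm long, then a 9.5 mm pilot. A sleeve with the 20 mm bore goes home (its centre 28 mm from here); the 13.5 mm one is stopped by the step, its centre about 80 mm from here.
- gauge_tip (a point): Tip of the gauge pin, 92 mm from the shoulder; the last 4 mm taper to 4 mm diameter. x points along the pin to the shoulder.
- gauge: The fixed step gauge: dark base plate 150 (x) x 90 (y) x 12 mm, reaching 70 mm in front of the shoulder face and 80 mm behind it; blue upright 60 mm wide and 95 mm high right behind the shoulder face. Origin on the table below the shoulder face; x as for the shoulder. The table at about x 0.45, y 0.10 m, before the pin and right of the rack, is left free.
- tray_green: Fixed green open tray for sleeves that fit, 124 x 124 mm outside, walls 4 mm thick and 18 mm high, floor 4 mm thick; origin at the centre of its underside. It changes places with the red one.
- tray_red: Fixed red open tray for sleeves that do not fit, the same size as the green one; origin at the centre of its underside.
- paprika: Red-brown lidded cup, 66 mm across, 60 mm high, near the front edge of the table; a bystander. Origin at its underside.
- shaker: Pepper shaker, 44 mm across, 90 mm high; a bystander. Origin at its underside.
- jar: Spice jar with a green cap, 42 mm across, 99 mm high; a bystander. Origin at its underside.
- tape: Roll of tape lying flat, 104 mm across, 25 mm high, in front of the rack; a bystander. Origin at its underside.
- pen: Blue and white pen, 135 mm long, 16 mm thick, lying left of the rack; a bystander. Origin at its underside. Farther left, near the front corner, a fixed roll of white paper towels stands about 0.23 m tall: pass over or round it.
Mind the look-alikes: they are no part of the job. Leave any blue or orange look-alike of the sleeve_a alone.

How it is judged:
On the way, in this order (a step that is already met when the one before it is completed fails the run):
1. the sleeve from the yellow-marked slot is set down lying on the table and let go, the other still in its slot (((height (world z) of sleeve_a_mid below 0.0225 m and horizontal distance between sleeve_a_mid and rack above 0.06 m and contact force between the fingers and sleeve_a below 0.1 N and linear speed of sleeve_a below 0.02 m/s and y of sleeve_b_mid in the frame of rack between -0.034 and -0.018 m and x of sleeve_b_mid in the frame of rack between -0.012 and 0.012 m and height (world z) of sleeve_b_mid below 0.034 m) or (height (world z) of sleeve_b_mid below 0.0225 m and horizontal distance between sleeve_b_mid and rack above 0.06 m and contact force between the fingers and sleeve_b below 0.1 N and linear speed of sleeve_b below 0.02 m/s and y of sleeve_a_mid in the frame of rack between -0.034 and -0.018 m and x of sleeve_a_mid in the frame of rack between -0.012 and 0.012 m and height (world z) of sleeve_a_mid below 0.034 m))), for 0.1 s.
2. the sleeve is on the gauge pin, in line with it, as far as it will go: against the shoulder, or against the step if it does not fit (((angle between the x axis of sleeve_a_mid and the x axis of gauge_shoulder, either way round below 0.1 rad and y of sleeve_a_mid in the frame of gauge_shoulder between -0.004 and 0.004 m and z of sleeve_a_mid in the frame of gauge_shoulder between -0.004 and 0.004 m and x of sleeve_a_mid in the frame of gauge_shoulder between -0.0315 and 0 m and y of sleeve_b_mid in the frame of rack between -0.034 and -0.018 m and x of sleeve_b_mid in the frame of rack between -0.012 and 0.012 m and height (world z) of sleeve_b_mid below 0.034 m) or (angle between the x axis of sleeve_b_mid and the x axis of gauge_shoulder, either way round below 0.1 rad and y of sleeve_b_mid in the frame of gauge_shoulder between -0.004 and 0.004 m and z of sleeve_b_mid in the frame of gauge_shoulder between -0.004 and 0.004 m and x of sleeve_b_mid in the frame of gauge_shoulder between -0.085 and -0.07 m and y of sleeve_a_mid in the frame of rack between -0.034 and -0.018 m and x of sleeve_a_mid in the frame of rack between -0.012 and 0.012 m and height (world z) of sleeve_a_mid below 0.034 m))), for 0.2 s.
At the end, for the whole second after the job is handed in: The tried sleeve lies flat in the right tray (green if it went home on the gauge, red if the step stopped it), its centre within 40 mm of the tray's centre both ways, let go and at rest; the other sleeve still lies in the unmarked slot, within 8 mm across and 12 mm along (((x of sleeve_a_mid in the frame of tray_green between -0.04 and 0.04 m and y of sleeve_a_mid in the frame of tray_green between -0.04 and 0.04 m and z of sleeve_a_mid in the frame of tray_green between 0.02 and 0.028 m and linear speed of sleeve_a below 0.02 m/s and contact force between the fingers and sleeve_a below 0.1 N and y of sleeve_b_mid in the frame of rack between -0.034 and -0.018 m and x of sleeve_b_mid in the frame of rack between -0.012 and 0.012 m and height (world z) of sleeve_b_mid below 0.034 m) or (x of sleeve_b_mid in the frame of tray_red between -0.04 and 0.04 m and y of sleeve_b_mid in the frame of tray_red between -0.04 and 0.04 m and z of sleeve_b_mid in the frame of tray_red between 0.02 and 0.028 m and linear speed of sleeve_b below 0.02 m/s and contact force between the fingers and sleeve_b below 0.1 N and y of sleeve_a_mid in the frame of rack between -0.034 and -0.018 m and x of sleeve_a_mid in the frame of rack between -0.012 and 0.012 m and height (world z) of sleeve_a_mid below 0.034 m))); the robot touches nothing.
It fails at once if a sleeve is dropped or thrown (falls free faster than 0.8 m/s, a drop of more than 3 cm) ((linear speed of sleeve_a above 0.8 m/s and contact force between the fingers and sleeve_a below 0.05 N) or (linear speed of sleeve_b above 0.8 m/s and contact force between the fingers and sleeve_b below 0.05 N)).
It fails at once if a bystander (spice cup, pepper shaker, spice jar, tape roll or pen) is moved more than 4 cm (distance of any of paprika, shaker, jar, tape, pen from where it was at the start of the episode above 0.04 m).
It also fails if it takes over 64 s, if anything falls off the work surface, if the arm or the gripper's body presses on something with over 40 N, if the wrist force passes 120 N, or if a joint passes its speed limit or range.

## Working session

There is one attempt and no reset: what is moved stays moved. The work goes in short steps, Python scripts to look and compute and a tool call to move; the robot and the scene stay as the last step left them, time stands still between calls to the robot, and variables do not carry over. Pictures are saved under pics/ and viewed, about 8 in all and at most 12, crops included, and the job is handed in when it is done.

Besides the shell and the picture viewer there is one more tool, called by a JSON object that holds its "fn" and its "kwargs", one argument or row to a line. send_rows: Moves the arm, as the interface text tells. Its arguments: {"type":"object","properties":{"series":{"type":"array","items":{"type":"number"}},"grip_force":{"type":"number"}},"required":["series"]}

```bash
mkdir -p pics
cat > h.py <<'E'
import numpy as np, cv2
from plant import status, snapshot, env
def cam(name):
    s=status.state(); d=snapshot(name)
    f=240/np.tan(np.radians(d["fov_y"])/2)
    if name=="wrist":
        T=np.eye(4);T[:3,:3]=np.array(s["tool_rot"]).reshape(3,3);T[:3,3]=s["eef_pos"]
        M=T@np.array(d["mount"]).reshape(4,4)
        Rc,o=M[:3,:3],M[:3,3]
    else:
        R=np.array(d["R"]).reshape(3,3);Rc=R.T;o=-R.T@np.array(d["t"])
    d.update(f=f,Rc=Rc,o=o); return d
def ray(d,u,v):
    return d["Rc"]@np.array([(u-d["cx"])/d["f"],(v-d["cy"])/d["f"],1.0])
def onz(d,u,v,z):
    r=ray(d,u,v); return d["o"]+r*(z-d["o"][2])/r[2]
def proj(d,X):
    c=d["Rc"].T@(np.array(X)-d["o"]); return c[0]/c[2]*d["f"]+d["cx"],c[1]/c[2]*d["f"]+d["cy"]
def cloud(d):
    v,u=np.mgrid[0:480,0:640]
    p=np.stack([(u-d["cx"])/d["f"],(v-d["cy"])/d["f"],np.ones_like(u,float)],-1)*d["depth"][...,None]
    return p@d["Rc"].T+d["o"]
E
python3 - <<'E'
from h import *
for n in("scene","top"):
    d=cam(n); cv2.imwrite(f"pics/{n}0.png",d["pixels"]); np.savez(f"pics/{n}0.npz",**d); print(n,d["o"],d["f"],d["Rc"].round(3).tolist())
s=status.state(); print({k:np.round(v,3).tolist() for k,v in s.items()})
E
```

```text
scene [-0.07334083 -0.29295787  0.81595165] 446.576324358011 [[0.6, -0.56, 0.571], [-0.8, -0.422, 0.427], [0.002, -0.713, -0.702]]
top [0.43806671 0.1543007  1.4553177 ] 544.274811148718 [[-0.026, -0.998, 0.058], [-1.0, 0.026, -0.014], [0.012, -0.059, -0.998]]
{'time': 0.1, 'joint_pos': [-1.258, 0.469, -0.049, 1.534, 0.024, 1.141, -0.082], 'dq': [-0.0, -0.002, -0.001, -0.003, -0.001, 0.0, -0.0], 'effort': [0.0, -50.917, -0.081, -23.683, -0.061, 0.035, 0.0], 'eef_pos': [0.226, 0.635, 0.196], 'tool_rot': [[0.335, 0.942, -0.001], [0.942, -0.335, -0.002], [-0.002, 0.0, -1.0]], 'ft_force': [0.057, 0.1, -0.576], 'wrist_torque': [-0.019, -0.059, 0.014], 'grip_width': 0.087}
```

View pics/scene0.png

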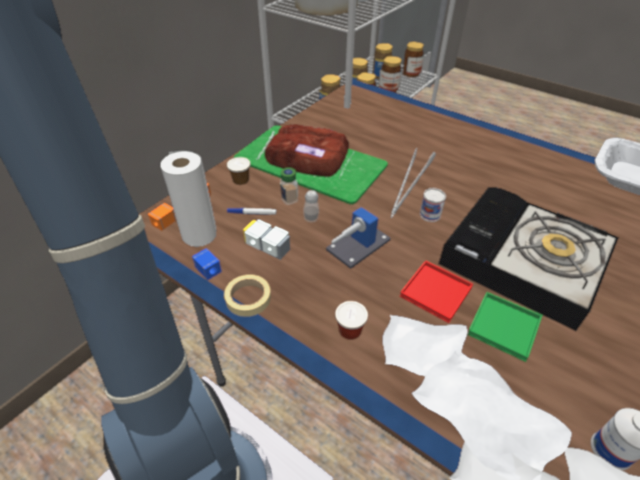

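View pics/top0.png

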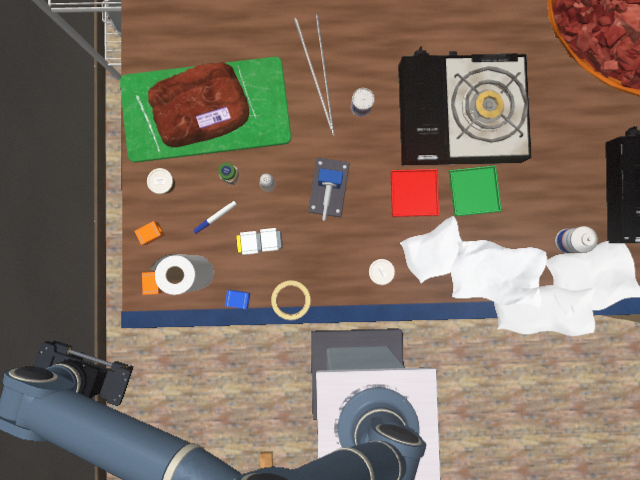

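The scene picture shows the rack, with two white sleeves. The top picture shows them at (250,241) and (269,240), with the yellow wall on the left. The gauge is at (330,187) with its pin pointing down-image, and the red tray at (415,193), green at (475,190).

Things that could be taken for the target in the top picture: white beside yellow (250,241), white unmarked (269,240), blue block (237,299), orange blocks (148,232) and (150,283). I choose (250,241).

Run:
```python
from h import *
d=dict(np.load("pics/top0.npz")); d={k:(v.item() if v.ndim==0 else v) for k,v in d.items()}
im=d["pixels"]; P=cloud(d); hsv=cv2.cvtColor(im,cv2.COLOR_BGR2HSV)
print("table z",np.median(P[205:215,240:300,2]))
def rect(m,name,z=None):
    pts=P[m] if z is None else np.array([onz(d,u,v,z) for v,u in np.argwhere(m)])
    c,s,a=cv2.minAreaRect((pts[:,:2]*1000).astype(np.float32)); print(name,m.sum(),np.round(c,1),np.round(s,1),round(a,1),"z",np.median(pts[:,2]).round(4))
def box(u0,v0,u1,v1):
    m=np.zeros((480,640),bool); m[v0:v1,u0:u1]=1; return m
H,S,V=cv2.split(hsv)
B=box(228,222,292,262)
rect(B&(S<40)&(V>200),"white both",.048)
rect(B&(H>20)&(H<35)&(S>120)&(V>120),"yellow",.048)
rect(B&(P[...,2]>.03),"rack+sleeves")
Bt=box(385,160,505,222)
rect(Bt&((H<8)|(H>172))&(S>150)&(V>140),"red",.018)
rect(Bt&(H>45)&(H<85)&(S>120),"green",.018)
G=box(300,150,360,225)
rect(G&(S<90)&(V<110)&(P[...,2]<.03),"base",.012)
rect(G&(H>100)&(H<125)&(S>120)&(P[...,2]>.08),"upright",.095)
pin=G&(P[...,2]>.06)&(S<60)&(V>90); rect(pin,"pin")
q=P[pin]; vx,vy,x0,y0=cv2.fitLine((q[:,:2]).astype(np.float32),cv2.DIST_HUBER,0,.01,.01).ravel(); print("pin line",vx,vy,x0,y0,np.degrees(np.arctan2(vy,vx)), "xrange",q[:,0].min(),q[:,0].max())
c=np.hstack([cv2.resize(im[215:275,220:300],(400,300),interpolation=cv2.INTER_CUBIC),cv2.resize(im[150:225,290:390],(400,300),interpolation=cv2.INTER_CUBIC)])
cv2.imwrite("pics/crop1.png",c)
```

```text
table z -0.0009025348691601431
white both 678 [498.3 298.7] [58.9 91.8] 5.3 z 0.048
yellow 73 [492.7 350.4] [44.8 10.3] 4.7 z 0.048
rack+sleeves 919 [491.9 253. ] [212.   75.2] 80.9 z 0.047
red 2255 [ 618.  -114.9] [128.2 126.1] 89.6 z 0.018
green 2122 [ 619.6 -276.9] [123.  124.2] 4.5 z 0.018
base 1241 [639.3 113.4] [ 90.7 151. ] 79.4 z 0.012
upright 304 [655.  110.6] [58.8 34.2] 79.1 z 0.095
pin 240 [541.9 142. ] [ 35.7 206. ] 73.4 z 0.0804
pin line 0.9794497 -0.20168853 0.593385 0.121994436 -11.635716 xrange 0.43806670687419585 0.641350969608989
```

View pics/crop1.png

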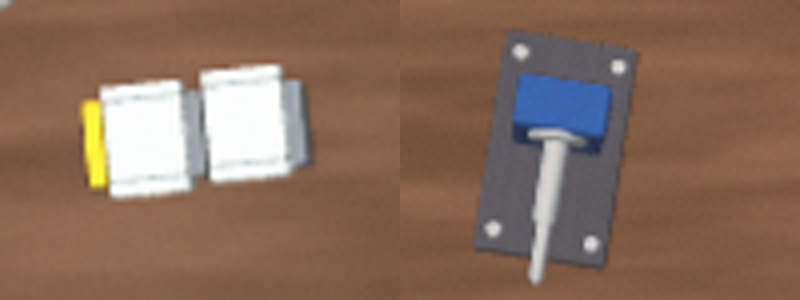

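The crop shows the yellow wall right beside the left sleeve, which confirms the choice. It also shows the gauge pin pointing toward the robot. I'll rise over the paper roll and go above the rack.

{"fn": "send_rows", "kwargs": {
  "series": [0,0,-5,0,0,0,1,0,0,-10,0,0,0,1,0,0,-15,0,0,0,1,-5,9,-15,0,0,0.28,1,-10,18,-15,0,0,0.57,1,-15,27,-15,0,0,0.85,1,-20.2,35.8,-15,0,0,1.136,1,-20.2,35.8,-12,0,0,1.136,1,-20.2,35.8,-10,0,0,1.136,1,-20.2,35.8,-8,0,0,1.136,1,-20.2,35.8,-8,0,0,1.136,1,-20.2,35.8,-8,0,0,1.136,1],
  "grip_force": 25
}}

```text
time: 1.3
eef_pos: [0.4977, 0.3196, 0.2738]
tool_rot: [[0.996, 0.085, -0.002], [0.085, -0.996, -0.006], [-0.002, 0.006, -1.0]]
ft_force: [-0.5, -0.4, -0.3]
grip_width: 0.0872
```

```bash
cat >> h.py <<'E'
from scipy.spatial.transform import Rotation as Ro
def goal(x,y,z,yaw):  # tool-x yaw deg, tool down -> shift cm, turn rad in tool axes
    s=status.state(); R=np.array(s["tool_rot"]).reshape(3,3)
    a=np.radians(yaw); c,n=np.cos(a),np.sin(a)
    G=np.array([[c,n,0],[n,-c,0],[0,0,-1.]])
    print("t",round(s["time"],2),"at",np.round(s["eef_pos"],4),"yaw",np.degrees(np.arctan2(R[1,0],R[0,0])).round(2),"w",round(float(s["grip_width"]),4),"F",np.round(s["ft_force"],1),
     "\n GO",(R.T@(np.array([x,y,z])-s["eef_pos"])*100).round(2),Ro.from_matrix(R.T@G).as_rotvec().round(4))
E
python3 - <<'E'
from h import *
goal(.496,.325,.012,5.3)
d=cam("wrist"); cv2.imwrite("pics/w1.png",d["pixels"]); np.savez("pics/w1.npz",**d)
print(d["o"]); print([np.round(proj(d,p)) for p in((.496,.325,.048),(.501,.273,.048))])
E
```

```text
t 1.3 at [0.4977 0.3196 0.2738] yaw 4.87 w 0.0872 F [-0.5 -0.4 -0.3] 
 GO [-0.07 -0.69 26.18] [ 0.0056  0.0022 -0.0075]
[0.49223022 0.38834015 0.4625765 ]
[array([315., 196.]), array([315., 247.])]
```

View pics/w1.png

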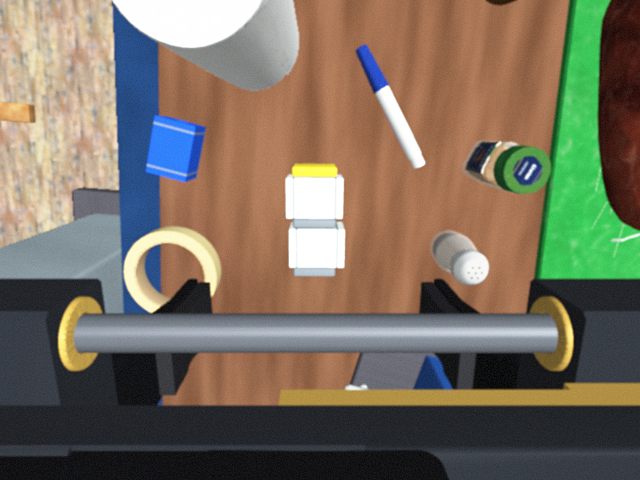

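The wrist view shows the yellow wall at (314,170), the marked sleeve at (315,197) and the other at (317,246). That agrees with the projected estimates, so I'll refine each one quickly.

Run:
```python
from h import *
d=dict(np.load("pics/w1.npz")); d={k:(v.item() if v.ndim==0 else v) for k,v in d.items()}
hsv=cv2.cvtColor(d["pixels"],cv2.COLOR_BGR2HSV);H,S,V=cv2.split(hsv)
m=((S<40)&(V>205)).astype(np.uint8); m[:, :270]=0; m[:,360:]=0; m[:165]=0; m[285:]=0
for c in cv2.findContours(m,0,cv2.CHAIN_APPROX_NONE)[0]:
    if cv2.contourArea(c)<300: continue
    p=np.array([onz(d,*q[0],.048)[:2]*1000 for q in c],np.float32)
    r=cv2.minAreaRect(p); print(cv2.boundingRect(c),np.round(r[0],1),np.round(r[1],1),round(r[2],1))
P=cloud(d); print(np.median(P[185:210,300:330].reshape(-1,3),0))
```

```text
(289, 222, 56, 53) [502.3 270.9] [57.5 55.8] 5.9
(285, 175, 59, 52) [495.9 320.4] [58.  51.6] 4.9
[0.49592829 0.32460157 0.04897323]
```

{"fn": "send_rows", "kwargs": {
  "series": [-0.1,-0.6,5,0.005,0.002,-0.007,1,-0.1,-0.6,10,0.005,0.002,-0.007,1,-0.1,-0.6,15,0.005,0.002,-0.007,1,-0.1,-0.6,19,0.005,0.002,-0.007,1,-0.1,-0.6,22,0.005,0.002,-0.007,1,-0.1,-0.6,24,0.005,0.002,-0.007,1,-0.1,-0.6,25.5,0.005,0.002,-0.007,1,-0.1,-0.6,26.1,0.005,0.002,-0.007,1,-0.1,-0.6,26.1,0.005,0.002,-0.007,1,-0.1,-0.6,26.1,0.005,0.002,-0.007,1]
}}

```text
time: 2.35
eef_pos: [0.4978, 0.3213, 0.0127]
tool_rot: [[0.996, 0.09, 0.001], [0.09, -0.996, -0.002], [0.001, 0.002, -1.0]]
ft_force: [0.7, 0.9, 1.0]
grip_width: 0.0871
```

Run:
```python
from h import *
goal(.496,.325,.012,5.3)
```

```text
t 2.35 at [0.4978 0.3213 0.0127] yaw 5.14 w 0.0871 F [0.7 0.9 1. ] 
 GO [-0.15 -0.38  0.07] [ 0.0021 -0.0009 -0.0027]
```

{"fn": "send_rows", "kwargs": {
  "series": [-0.15,-0.4,0.05,0,0,0,1,-0.15,-0.4,0.05,0,0,0,1,-0.15,-0.4,0.05,0,0,0,-1,-0.15,-0.4,0.05,0,0,0,-1,-0.15,-0.4,0.05,0,0,0,-1,-0.15,-0.4,0.05,0,0,0,-1,-0.15,-0.4,0.05,0,0,0,-1,-0.15,-0.4,0.05,0,0,0,-1]
}}

```text
time: 3.15
eef_pos: [0.496, 0.3251, 0.0122]
tool_rot: [[0.996, 0.09, 0.001], [0.09, -0.996, -0.002], [0.001, 0.002, -1.0]]
ft_force: [0.3, 0.5, 0.2]
grip_width: 0.0556
```

Run:
```python
from h import *
goal(.45,.10,.012,-10.8)
```

```text
t 3.15 at [0.496  0.3251 0.0122] yaw 5.14 w 0.0556 F [0.3 0.5 0.2] 
 GO [-6.59 22.01  0.06] [ 0.002  -0.0011  0.2782]
```

{"fn": "send_rows", "kwargs": {
  "series": [0,0,-1,0,0,0,-1,0,0,-3,0,0,0,-1,0,0,-6,0,0,0,-1,0,0,-9,0,0,0,-1,0,0,-11,0,0,0,-1,-1,3,-11,0,0,0.04,-1,-2.5,8,-11,0,0,0.1,-1,-4,13,-11,0,0,0.18,-1,-5.5,18,-11,0,0,0.24,-1,-6.6,22,-11,0,0,0.278,-1,-6.6,22,-11,0,0,0.278,-1,-6.6,22,-11,0,0,0.278,-1]
}}

```text
time: 4.35
eef_pos: [0.4499, 0.0995, 0.1234]
tool_rot: [[0.982, -0.19, 0.002], [-0.19, -0.982, -0.001], [0.002, 0.001, -1.0]]
ft_force: [-0.0, 0.4, -0.4]
grip_width: 0.0558
```

Run:
```python
from h import *
goal(.45,.10,.0055,-10.8)
d=cam("scene"); cv2.imwrite("pics/s2.png",cv2.resize(d["pixels"][180:330,160:420],(780,450)))
```

```text
t 4.35 at [0.4499 0.0995 0.1234] yaw -10.95 w 0.0558 F [-0.   0.4 -0.4] 
 GO [-0.03 -0.06 11.79] [ 0.0005 -0.0021 -0.0025]
```

View pics/s2.png

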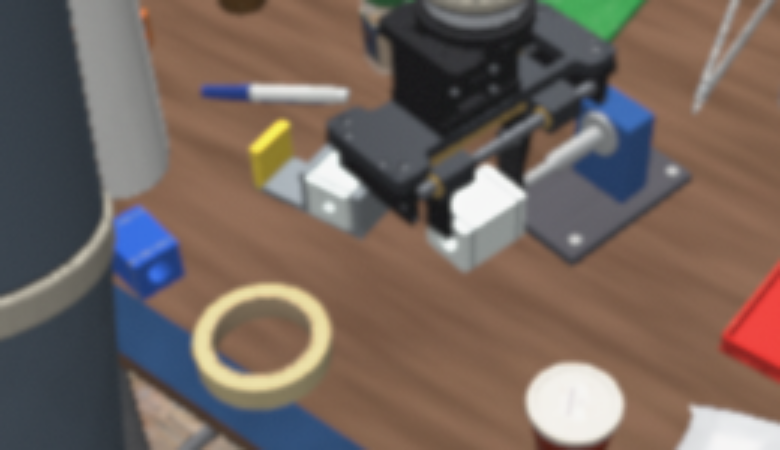

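The sleeve is held by its ends. The other one is still in its slot, with its front bore at (328,206) in the crop. I'll set this one down slightly nearer and to the right so the gripper body clears the pin tip.

{"fn": "send_rows", "kwargs": {
  "series": [-1.2,1.7,3,0,0,0,-1,-1.2,1.7,6,0,0,0,-1,-1.2,1.7,9,0,0,0,-1,-1.2,1.7,10.5,0,0,0,-1,-1.2,1.7,11.3,0,0,0,-1,-1.2,1.7,11.6,0,0,0,-1,-1.2,1.7,11.8,0,0,0,-1,-1.2,1.7,11.9,0,0,0,-1,-1.2,1.7,11.9,0,0,0,-1]
}}

```text
time: 5.3
eef_pos: [0.436, 0.0866, 0.0048]
tool_rot: [[0.982, -0.187, 0.003], [-0.187, -0.982, -0.0], [0.003, -0.0, -1.0]]
ft_force: [0.4, 0.5, -0.9]
grip_width: 0.0553
```

Run:
```python
from h import *
goal(.438,.083,.0045,-10.8)
```

```text
t 5.3 at [0.436  0.0866 0.0048] yaw -10.78 w 0.0553 F [ 0.4  0.5 -0.9] 
 GO [0.26 0.31 0.03] [-0.0003 -0.0034  0.0003]
```

{"fn": "send_rows", "kwargs": {
  "series": [0,0,0.06,0,0,0,-1,0,0,0.06,0,0,0,-1,0,0,0.05,0,0,0,1,0,0,0.05,0,0,0,1,0,0,0.05,0,0,0,1,0,0,0.05,0,0,0,1,0,0,-2,0,0,0,1,0,0,-6,0,0,0,1,0,0,-11,0,0,0,1,0,0,-16,0,0,0,1,0,0,-20,0,0,0,1,0,0,-20,0,0,0,1]
}}

```text
time: 6.5
eef_pos: [0.4391, 0.0877, 0.2101]
tool_rot: [[0.982, -0.187, 0.014], [-0.187, -0.982, 0.005], [0.013, -0.008, -1.0]]
ft_force: [0.8, -0.3, -0.3]
grip_width: 0.0867
```

Run:
```python
from h import *
goal(.436,.0866,.12,79.2)
d=cam("wrist"); cv2.imwrite("pics/w2.png",d["pixels"]); np.savez("pics/w2.npz",**d); print(d["o"])
print(proj(d,(.436,.0866,.04)),proj(d,(.544,.1315,.075)),proj(d,(.634,.114,.075)))
P=cloud(d); print(P[int(proj(d,(.436,.0866,.04))[1]),int(proj(d,(.436,.0866,.04))[0])])
```

```text
t 6.5 at [0.4391 0.0877 0.2101] yaw -10.78 w 0.0867 F [ 0.8 -0.3 -0.3] 
 GO [-0.4   0.23  9.01] [ 0.0042 -0.0163 -1.5703]
[0.44926413 0.15335371 0.39976189]
(np.float64(309.1815904292838), np.float64(216.74639031956866)) (np.float64(437.31561616544855), np.float64(141.84074174504482)) (np.float64(556.8493594675155), np.float64(142.36663520866577))
[0.43600108 0.08743686 0.04083983]
```

View pics/w2.png

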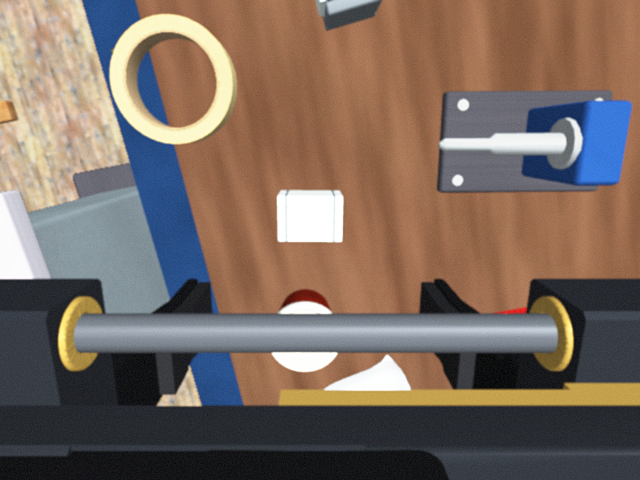

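The wrist view shows the sleeve on the table and let go at (310,216). The pin tip is at (441,144) and the shoulder at about (565,143). Next I'll measure the pin's axis and the sleeve.

Run:
```python
from h import *
d=dict(np.load("pics/w2.npz")); d={k:(v.item() if v.ndim==0 else v) for k,v in d.items()}
H,S,V=cv2.split(cv2.cvtColor(d["pixels"],cv2.COLOR_BGR2HSV)); P=cloud(d)
m=((S<40)&(V>205)).astype(np.uint8)
m[:, :260]=0;m[:,360:]=0;m[:180]=0;m[250:]=0
c=max(cv2.findContours(m,0,cv2.CHAIN_APPROX_NONE)[0],key=cv2.contourArea)
p=np.array([onz(d,*q[0],.04)[:2]*1000 for q in c],np.float32); r=cv2.minAreaRect(p); print("sleeve",r)
q=P[P[...,2]>.058]
G=np.zeros((480,640),bool);G[120:165,430:552]=1
pm=G&(V>140)&(S<60)&(P[...,2]>.05)
pts=[]
for u in range(446,550,4):
    v=np.where(pm[:,u])[0]
    if len(v): pts.append(np.r_[onz(d,u,(v.min()+v.max())/2,.075)[:2],len(v),P[v,u,2].max(),u])
pts=np.array(pts); print(pts[::5].round(4))
vx,vy,x0,y0=cv2.fitLine(pts[:,:2].astype(np.float32),cv2.DIST_HUBER,0,.01,.01).ravel()
print("pin yaw",np.degrees(np.arctan(vy/vx)),"y at x=.55",y0+(0.55-x0)*vy/vx,"y at .634",y0+(.634-x0)*vy/vx)
us=np.where(pm.any(0))[0]; print("tip",onz(d,us.min(),144,.075))
# base & upright
Bm=np.zeros((480,640),bool);Bm[80:205,435:635]=1
b=Bm&(P[...,2]>.004)&(P[...,2]<.02); bp=(P[b][:,:2]*1000).astype(np.float32); print("base",cv2.minAreaRect(bp))
up=Bm&(H>100)&(H<130)&(S>150)&(P[...,2]>.088); w=P[up]; print("uptop",cv2.minAreaRect((w[:,:2]*1000).astype(np.float32)),np.median(w[:,2]))
for dd in (40,60,80,90): 
    u,v=442+dd,144; print(P[v-2:v+3,u,2].max().round(4),end=" ")
```

```text
sleeve ((436.5836486816406, 87.27670288085938), (45.40311813354492, 58.010414123535156), 79.05816650390625)
[[5.503e-01 1.287e-01 1.100e+01 8.080e-02 4.460e+02]
 [5.654e-01 1.262e-01 1.200e+01 8.070e-02 4.660e+02]
 [5.805e-01 1.233e-01 1.200e+01 8.160e-02 4.860e+02]
 [5.956e-01 1.212e-01 2.000e+01 8.580e-02 5.060e+02]
 [6.107e-01 1.180e-01 2.100e+01 8.510e-02 5.260e+02]
 [6.258e-01 1.151e-01 2.100e+01 8.500e-02 5.460e+02]]
pin yaw -9.912682 y at x=.55 0.12875539 y at .634 0.11407589
tip [0.54508068 0.12966711 0.075     ]
base ((640.4302368164062, 109.36854553222656), (94.86430358886719, 152.80665588378906), 79.7890853881836)
uptop ((559.7046508789062, 127.29460144042969), (58.421913146972656, 226.699951171875), 79.39451599121094) 0.09572278231600051
0.0808 0.0853 0.0846 0.0861
```

Run:
```python
from h import *
d=dict(np.load("pics/top0.npz")); d={k:(v.item() if v.ndim==0 else v) for k,v in d.items()}
print("paprika",onz(d,381,272,.06))
goal(.4365,.0868,.10,-100.7)
```

```text
paprika [ 0.40989906 -0.01388646  0.06      ]
t 6.55 at [0.4371 0.0872 0.2073] yaw -10.76 w 0.0875 F [-0.2  0.9 -0.2] 
 GO [-0.14  0.1  10.73] [-0.0102 -0.003   1.5697]
```

{"fn": "send_rows", "kwargs": {
  "series": [0,0,0,0,0,0.14,0.5,0,0,0,0,0,0.28,0.5,0,0,0,0,0,0.42,0.5,0,0,0,0,0,0.57,0.5,0,0,0,0,0,0.71,0.5,0,0,0,0,0,0.85,0.5,0,0,2,0,0,1.0,0.5,0,0,4,0,0,1.14,0.5,0,0,6,0,0,1.28,0.5,-0.1,0.1,8,-0.01,0,1.42,0.5,-0.1,0.1,9,-0.01,0,1.57,0.5,-0.1,0.1,9,-0.01,0,1.57,0.5]
}}

```text
time: 7.75
eef_pos: [0.4342, 0.0857, 0.1146]
tool_rot: [[-0.186, -0.983, -0.004], [-0.982, 0.186, -0.006], [0.006, 0.003, -1.0]]
ft_force: [-0.5, -0.0, -0.5]
grip_width: 0.0651
```

Run:
```python
from h import *
goal(.4365,.0868,.004,-100.7)
```

```text
t 7.75 at [0.4342 0.0857 0.1146] yaw -100.73 w 0.0651 F [-0.5 -0.  -0.5] 
 GO [-0.22 -0.25 11.05] [ 0.0032 -0.0063 -0.0006]
```

{"fn": "send_rows", "kwargs": {
  "series": [-0.2,-0.25,3,0,-0.005,0,0.5,-0.2,-0.25,6,0,-0.005,0,0.5,-0.2,-0.25,8.5,0,-0.005,0,0.5,-0.2,-0.25,10,0,-0.005,0,0.5,-0.2,-0.25,10.8,0,-0.005,0,0.5,-0.2,-0.25,11,0,-0.005,0,0.5,-0.2,-0.25,11,0,-0.005,0,0.5,-0.2,-0.25,11,0,-0.005,0,0.5]
}}

```text
time: 8.55
eef_pos: [0.4372, 0.0868, 0.0053]
tool_rot: [[-0.186, -0.983, -0.002], [-0.983, 0.186, -0.0], [0.0, 0.002, -1.0]]
ft_force: [0.3, 0.6, 0.0]
grip_width: 0.0651
```

Run:
```python
from h import *
goal(.4365,.0868,.004,-100.7)
```

```text
t 8.55 at [0.4372 0.0868 0.0053] yaw -100.7 w 0.0651 F [0.3 0.6 0. ] 
 GO [0.02 0.07 0.13] [ 0.0018 -0.0004  0.    ]
```

Now I'll close across the sides and lift straight up a little.

{"fn": "send_rows", "kwargs": {
  "series": [0,0,0.1,0,0,0,0.5,0,0,0.1,0,0,0,-1,0,0,0.1,0,0,0,-1,0,0,0.1,0,0,0,-1,0,0,0.1,0,0,0,-1,0,0,0.1,0,0,0,-1,0,0,0.1,0,0,0,-1]
}}

```text
time: 9.25
eef_pos: [0.4372, 0.0868, 0.0043]
tool_rot: [[-0.186, -0.983, -0.002], [-0.983, 0.186, -0.0], [0.0, 0.002, -1.0]]
ft_force: [-1.0, 0.2, 1.2]
grip_width: 0.0397
```

Run:
```python
from h import *
# pin axis yaw -10.2, point (.55,.1288); pre-insertion: sleeve centre 40 mm before tip (x'=-132 from shoulder)
a=np.radians(-10.2); u=np.array([np.cos(a),np.sin(a)]); L=np.array([.55,.1288])
sh=L+u*((.634-.55)/u[0]); pre=sh-u*.137
print("shoulder",sh,"pre",pre); goal(pre[0],pre[1],.059,-100.2)
```

```text
shoulder [0.634      0.11368601] pre [0.4991652  0.13794662]
t 9.25 at [0.4372 0.0868 0.0043] yaw -100.7 w 0.0397 F [-1.   0.2  1.2] 
 GO [-6.17 -5.13 -5.48] [ 0.0019 -0.0004 -0.0087]
```

{"fn": "send_rows", "kwargs": {
  "series": [0,0,-1,0,0,0,-1,0,0,-3,0,0,0,-1,0,0,-5,0,0,0,-1,0,0,-5.5,0,0,0,-1,-2,-1.7,-5.5,0,0,0,-1,-4,-3.4,-5.5,0,0,-0.005,-1,-5.5,-4.6,-5.5,0,0,-0.009,-1,-6.2,-5.1,-5.5,0,0,-0.009,-1,-6.2,-5.1,-5.5,0,0,-0.009,-1,-6.2,-5.1,-5.5,0,0,-0.009,-1,-6.2,-5.1,-5.5,0,0,-0.009,-1]
}}

```text
time: 10.35
eef_pos: [0.4978, 0.1372, 0.059]
tool_rot: [[-0.178, -0.984, -0.003], [-0.984, 0.178, -0.0], [0.001, 0.003, -1.0]]
ft_force: [-0.3, 0.2, -0.5]
grip_width: 0.0397
```

Run:
```python
from h import *
goal(.4992,.1379,.0593,-100.2)
d=cam("wrist"); np.savez("pics/w3.npz",**d); cv2.imwrite("pics/w3.png",d["pixels"]); print(d["o"])
print(proj(d,(.545,.1296,.075)),proj(d,(.634,.1137,.075)))
```

```text
t 10.35 at [0.4978 0.1372 0.059 ] yaw -100.25 w 0.0397 F [-0.3  0.2 -0.5] 
 GO [-0.09 -0.12 -0.03] [ 0.0031 -0.001  -0.0009]
[0.56599945 0.12430178 0.24788982]
(np.float64(310.77347169992544), np.float64(186.49443701995355)) (np.float64(309.6576969234594), np.float64(-65.53090206839326))
```

View pics/w3.png

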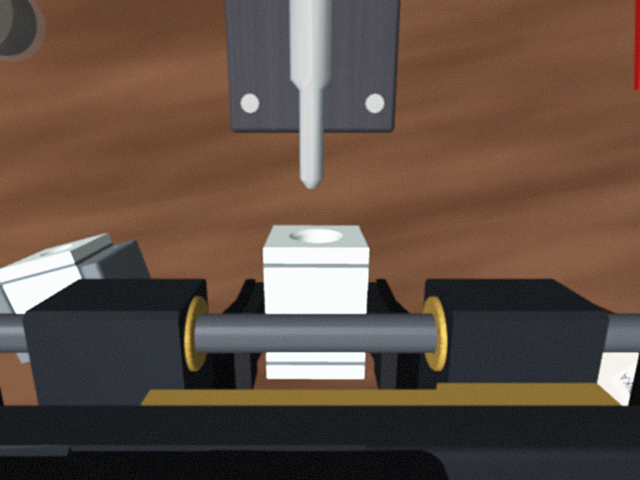

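The wrist view shows the pin tip at (311,187), on its projection. The held sleeve's bore is centred at about (316,237), so the sleeve sits roughly 1.7 mm to the image right. The bore spans about 53 px, which looks like 20 mm. I'll measure that offset.

Run:
```python
from h import *
d=dict(np.load("pics/w3.npz")); d={k:(v.item() if v.ndim==0 else v) for k,v in d.items()}
print("pp",d["cx"],d["cy"],d["f"])
g=cv2.cvtColor(d["pixels"],cv2.COLOR_BGR2GRAY).astype(int)
for v in(236,237,238): print(v,g[v,268:366:2])
print(g[222:262:1,316])
H,S,V=cv2.split(cv2.cvtColor(d["pixels"],cv2.COLOR_BGR2HSV))
for v in(60,110,120,150,165):
    u=np.where((S[v,285:340]<40)&(V[v,285:340]>110))[0]+285; print(v,u.min(),u.max(),"mid world",onz(d,(u.min()+u.max())/2,v,.075).round(4))
for v in (255,300,370):
    u=np.where((S[v,255:385]<40)&(V[v,255:385]>200))[0]+255; print("sleeve",v,u.min(),u.max(),onz(d,(u.min()+u.max())/2,v,.095).round(4))
t=np.array([.4978,.1372,.0747]);a=np.radians(-10.25);f=t+.028*np.array([np.cos(a),np.sin(a),0])
print("pred bore centre px",proj(d,f),"top edge",proj(d,f+[0,0,.02]),"bot",proj(d,f-[0,0,.02]))
```

```text
pp 315.3151481312214 242.40667021194295 416.644784322263
236 [151 195 196 192 191 195 193 196 192 196 185 131 133 158 167 166 177 199
 220 232 241 246 248 250 251 253 253 253 253 253 253 253 251 249 246 239
 235 213 195 190 194 193 194 195 195 196 196 183  98]
237 [170 199 194 195 196 194 192 195 195 193 186 152 130 140 149 162 179 199
 218 234 241 246 249 250 252 252 253 253 253 253 253 253 252 250 246 236
 226 203 191 193 194 191 192 193 190 194 195 193 126]
238 [180 195 191 194 197 190 193 194 195 196 193 177 146 137 144 155 175 204
 223 233 239 246 249 251 251 253 253 253 253 253 253 252 252 251 245 233
 213 198 192 197 192 192 194 196 196 191 195 192 147]
[ 85  93  97 139 181 197 212 235 248 251 251 251 251 252 251 252 251 252
 252 252 239 209 197 190 195 227 248 252 252 252 252 252 252 252 252 252
 252 252 252 253]
60 289 329 mid world [0.5929 0.1215 0.075 ]
110 299 321 mid world [0.5748 0.1244 0.075 ]
120 299 321 mid world [0.5711 0.1251 0.075 ]
150 299 320 mid world [0.5596 0.1274 0.075 ]
165 300 320 mid world [0.5537 0.1283 0.075 ]
sleeve 255 263 368 [0.5214 0.1319 0.095 ]
sleeve 300 265 366 [0.5032 0.1352 0.095 ]
sleeve 370 267 364 [0.4727 0.1407 0.095 ]
pred bore centre px (np.float64(313.0406601200939), np.float64(232.79956530190765)) top edge (np.float64(312.88360265692353), np.float64(245.01351836630644)) bot (np.float64(313.16693751452823), np.float64(222.97929864547513))
```

The relative offset is 2.0 mm toward tool -x, and yaw is off by 0.3°. I'll correct both and approach the tip.

{"fn": "send_rows", "kwargs": {
  "series": [-0.2,-0.3,-0.03,0,0,-0.005,-1,-0.2,-0.5,-0.03,0.002,0,-0.005,-1,-0.2,-0.8,-0.03,0.002,0,-0.005,-1,-0.2,-0.8,-0.03,0.002,0,-0.005,-1,-0.2,-0.8,-0.03,0.002,0,-0.005,-1]
}}

```text
time: 10.9
eef_pos: [0.5063, 0.1378, 0.0593]
tool_rot: [[-0.173, -0.985, -0.001], [-0.985, 0.173, -0.001], [0.001, 0.001, -1.0]]
ft_force: [0.6, -0.6, -1.0]
grip_width: 0.0398
```

```bash
cat > al.py <<'E'
from h import *
goal(.4978,.1372,.0593,-99.9)
d=cam("wrist"); H,S,V=cv2.split(cv2.cvtColor(d["pixels"],cv2.COLOR_BGR2HSV))
def line(vs,lo,hi,th,z):
    o=[]
    for v in vs:
        u=np.where((S[v,lo:hi]<45)&(V[v,lo:hi]>th))[0]+lo
        if len(u)>5: o.append(onz(d,(u.min()+u.max())/2,v,z)[:2])
    vx,vy,x0,y0=cv2.fitLine(np.array(o,np.float32),cv2.DIST_HUBER,0,.01,.01).ravel()
    return vy/vx,y0-vy/vx*x0
p=line(range(40,185,6),280,345,110,.075); s=line([255,262,280,295,300,305,370],255,385,200,.095)
print("pin yaw",np.degrees(np.arctan(p[0])),"sleeve yaw",np.degrees(np.arctan(s[0])))
for x in(.50,.53): print("pin-sleeve dy mm at",x,1000*(p[0]*x+p[1]-s[0]*x-s[1]))
E
python3 al.py
```

```text
t 10.9 at [0.5063 0.1378 0.0593] yaw -99.97 w 0.0398 F [ 0.6 -0.6 -1. ] 
 GO [0.21 0.83 0.  ] [ 0.0009 -0.0009 -0.0012]
pin yaw -7.4295774 sleeve yaw -10.285964
pin-sleeve dy mm at 0.5 -2.969414
pin-sleeve dy mm at 0.53 -1.4371574
```

```bash
cat > al.py <<'E'
from h import *
import sys
goal(.4978,.1372,.0593,-99.9)
d=cam("wrist"); H,S,V=cv2.split(cv2.cvtColor(d["pixels"],cv2.COLOR_BGR2HSV)); cv2.imwrite("pics/w4.png",d["pixels"])
def mids(vs,lo,hi,th,z):
    o=[]
    for v in vs:
        u=np.where((S[v,lo:hi]<45)&(V[v,lo:hi]>th))[0]+lo
        if len(u)>5: o.append(np.r_[v,u.min(),u.max(),onz(d,(u.min()+u.max())/2,v,z)[:2]*1000])
    return np.array(o).round(1)
p=mids(range(0,225,15),275,350,110,.075); s=mids([255,280,300,370],255,385,200,.095)
print(p);print(s)
E
python3 al.py
```

```text
t 10.95 at [0.5062 0.1379 0.0593] yaw -99.96 w 0.0397 F [-0.2 -0.2 -0.6] 
 GO [0.21 0.82 0.  ] [ 0.001  -0.0009 -0.0011]
[[  0.  275.  349.  621.7 117.9]
 [ 15.  275.  349.  616.7 118.7]
 [ 30.  275.  349.  611.6 119.6]
 [ 45.  275.  349.  606.5 120.5]
 [ 60.  275.  349.  601.2 121.5]
 [ 75.  275.  349.  595.9 122.4]
 [ 90.  275.  349.  590.5 123.4]
 [105.  275.  349.  584.9 124.4]
 [120.  275.  349.  579.3 125.4]
 [135.  275.  348.  573.7 126.6]
 [150.  305.  328.  567.5 125.6]
 [165.  305.  328.  561.6 126.6]
 [180.  305.  328.  555.5 127.7]
 [195.  305.  327.  549.4 129. ]]
[[255.  263.  369.  529.5 132.5]
 [280.  263.  368.  519.6 134.5]
 [300.  265.  366.  511.3 135.9]
 [370.  266.  364.  480.8 141.4]]
```

The pilot midline and the sleeve midline now agree to about 0.3 mm. I'll advance 4 cm onto the pilot.

{"fn": "send_rows", "kwargs": {
  "series": [0,-0.5,0,0,0,0,-1,0,-1,0,0,0,0,-1,0,-1.6,0,0,0,0,-1,0,-2.2,0,0,0,0,-1,0,-2.8,0,0,0,0,-1,0,-3.4,0,0,0,0,-1,0,-4,0,0,0,0,-1,0,-4,0,0,0,0,-1,0,-4,0,0,0,0,-1]
}}

```text
time: 11.9
eef_pos: [0.5454, 0.1308, 0.0591]
tool_rot: [[-0.173, -0.985, -0.002], [-0.985, 0.173, -0.001], [0.001, 0.001, -1.0]]
ft_force: [-0.4, 0.3, -0.9]
grip_width: 0.0397
```

```bash
cat > on.py <<'E'
from h import *
# target: point on pin axis, sleeve line in TCP frame: start (.5062,.1381) + s along -9.95deg
s=status.state(); a=np.radians(-9.95);u=np.array([np.cos(a),np.sin(a)]);o=np.array([.5062,.1377])
r=np.array(s["eef_pos"])[:2]-o; print("along",r@u*1000,"lateral(left+)",(u[0]*r[1]-u[1]*r[0])*1000, "torque",np.round(s["wrist_torque"],2))
goal(*(o+u*.1018),.0593,-99.95)
E
python3 on.py; python3 al.py | tail -20
```

```text
along 39.83103830673095 lateral(left+) 0.028003474050258652 torque [-0.04  0.14 -0.02]
t 11.9 at [0.5454 0.1308 0.0591] yaw -99.97 w 0.0397 F [-0.4  0.3 -0.9] 
 GO [ 0.   -6.2  -0.03] [ 0.0015 -0.001  -0.0004]
t 11.9 at [0.5454 0.1308 0.0591] yaw -99.97 w 0.0397 F [-0.4  0.3 -0.9] 
 GO [ 0.2   4.8  -0.01] [ 0.0015 -0.001  -0.0013]
[[ 60.  275.  349.  640.4 114.5]
 [ 75.  279.  349.  635.  114.6]
 [ 90.  275.  349.  629.7 116.4]
 [105.  275.  349.  624.2 117.3]
 [120.  275.  349.  618.6 118.3]
 [135.  275.  349.  612.9 119.3]
 [150.  275.  349.  607.1 120.4]
 [165.  275.  349.  601.2 121.4]
 [180.  275.  349.  595.1 122.5]
 [195.  275.  349.  589.  123.6]
 [210.  275.  349.  582.8 124.7]]
[[255.  262.  369.  568.9 125.7]
 [280.  263.  368.  558.9 127.4]
 [300.  265.  366.  550.7 128.9]
 [370.  266.  364.  520.1 134.4]]
```

{"fn": "send_rows", "kwargs": {
  "series": [0,-0.5,-0.02,0,0,0,-1,0,-0.9,-0.02,0,0,0,-1,0,-1.2,-0.02,0,0,0,-1,0,-1.5,-0.02,0,0,0,-1,0,-2.0,-0.02,0,0,0,-1,0,-2.0,-0.02,0,0,0,-1,0,-2.0,-0.02,0,0,0,-1]
}}

```text
time: 12.65
eef_pos: [0.565, 0.1274, 0.0592]
tool_rot: [[-0.173, -0.985, -0.002], [-0.985, 0.173, -0.001], [0.001, 0.002, -1.0]]
ft_force: [-0.2, 0.6, 0.1]
grip_width: 0.0394
```

```bash
python3 on.py
python3 - <<'E'
from h import *
d=cam("wrist"); cv2.imwrite("pics/w5.png",cv2.resize(d["pixels"][20:320,200:430],(690,600),interpolation=cv2.INTER_CUBIC)[:600])
E
```

```text
along 59.65277418805249 lateral(left+) -0.007166197775626895 torque [-0.03  0.18 -0.01]
t 12.65 at [0.565  0.1274 0.0592] yaw -99.97 w 0.0394 F [-0.2  0.6  0.1] 
 GO [-0.   -4.21 -0.02] [ 0.0018 -0.0011 -0.0003]
```

View pics/w5.png

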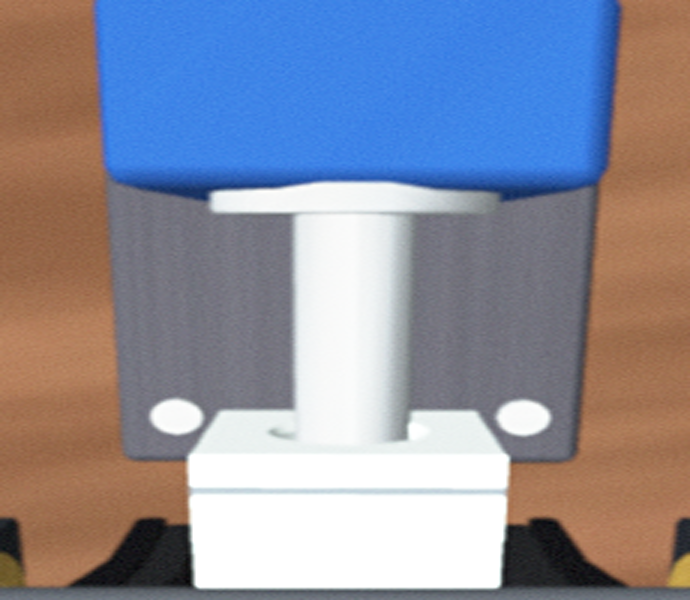

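The crop shows the 16.5 mm pin inside the bore with the step passed, so this is the 20 mm sleeve. The pin centre is at crop x 353 and the bore at 349, about 0.5 mm apart. I'll slide on toward the shoulder.

{"fn": "send_rows", "kwargs": {
  "series": [0.05,-0.5,-0.01,0,0,0,-1,0.05,-1,-0.01,0,0,0,-1,0.05,-1.6,-0.01,0,0,0,-1,0.05,-2.2,-0.01,0,0,0,-1,0.05,-2.8,-0.01,0,0,0,-1,0.05,-3.4,-0.01,0,0,0,-1,0.05,-3.8,-0.01,0,0,0,-1,0.05,-4.0,-0.01,0,0,0,-1,0.05,-4.0,-0.01,0,0,0,-1,0.05,-4.0,-0.01,0,0,0,-1]
}}

```text
time: 13.7
eef_pos: [0.6038, 0.1201, 0.0592]
tool_rot: [[-0.173, -0.985, -0.003], [-0.985, 0.173, -0.001], [0.001, 0.002, -1.0]]
ft_force: [0.5, 0.6, -0.7]
grip_width: 0.04
```

```bash
python3 on.py
python3 - <<'E'
from h import *
d=cam("wrist"); g=cv2.cvtColor(d["pixels"],cv2.COLOR_BGR2GRAY); print(g[150:260,316]); print(g[150:260,285])
cv2.imwrite("pics/w6.png",cv2.resize(d["pixels"][120:320,200:430],(690,600),interpolation=cv2.INTER_CUBIC))
E
```

```text
along 99.21326518652778 lateral(left+) -0.49734902392327074 torque [-0.04  0.13 -0.01]
t 13.7 at [0.6038 0.1201 0.0592] yaw -99.96 w 0.04 F [ 0.5  0.6 -0.7] 
 GO [-0.05 -0.26 -0.01] [ 0.0024 -0.0011 -0.0002]
[127 119 122 127 126 127 124 128 126 126 128 121 123 127 126 125 128 122
 123 125 130 125 123 128 127 127 124 123 126 124 128 124 124 126 127 130
 123 130 126 122 125 126 122 126 122 127 126 126 122 127 125 123 127 126
 123 124 122 130 123 126 123 121 127 125 123 118 117 111 100  89 118 195
 247 249 247 248 246 247 246 246 248 247 248 247 249 251 251 251 251 251
 251 250 247 243 242 240 244 252 255 255 255 255 255 255 255 255 255 255
 255 255]
[122 123 128 119 127 125 125 129 127 127 124 126 123 123 131 127 123 126
 121 121 126 128 125 124 124 125 125 128 126 124 125 123 124 120 128 128
 122 126 124 127 121 127 125 125 129 129 127 125 127 122 132 126 122 127
 127 132 126 126 129 121 127 126 123 129 126 123 113 106  97  92  83  98
 184 247 252 248 248 247 247 247 244 242 240 241 241 241 242 242 241 241
 242 240 242 241 241 240 244 255 255 255 255 255 255 255 255 255 255 255
 255 255]
```

View pics/w6.png

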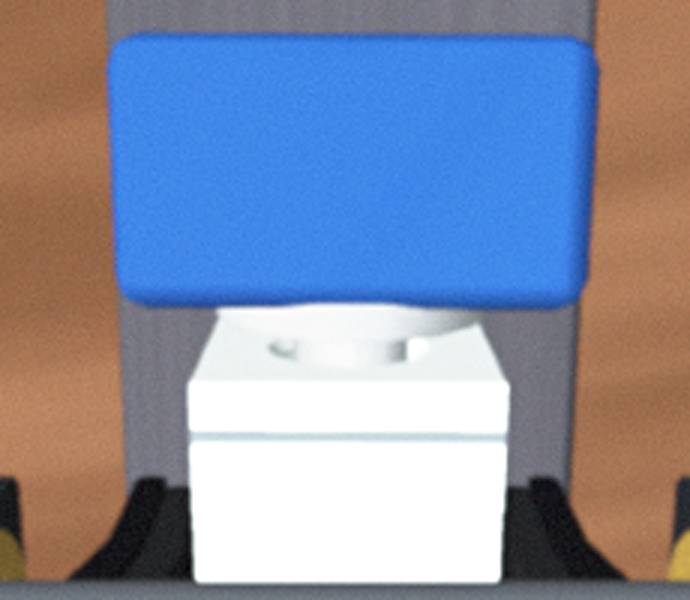

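The bore is centred on the pin and a few millimetres of gap remain. I'll press on gently.

{"fn": "send_rows", "kwargs": {
  "series": [0,-0.2,0,0,0,0,-1,0,-0.35,0,0,0,0,-1,0,-0.5,0,0,0,0,-1,0,-0.5,0,0,0,0,-1]
}}

```text
time: 14.15
eef_pos: [0.6087, 0.1193, 0.0591]
tool_rot: [[-0.173, -0.985, -0.003], [-0.985, 0.173, -0.001], [0.001, 0.003, -1.0]]
ft_force: [0.3, 0.1, -0.8]
grip_width: 0.0398
```

```bash
python3 on.py
```

```text
along 104.08801648073081 lateral(left+) -0.3841846495806662 torque [-0.04  0.27 -0.04]
t 14.15 at [0.6087 0.1193 0.0591] yaw -99.95 w 0.0398 F [ 0.3  0.1 -0.8] 
 GO [-0.04  0.23 -0.02] [ 0.0028 -0.0011 -0.    ]
```

{"fn": "send_rows", "kwargs": {
  "series": [0,-0.1,0,0,0,0,-1,0,-0.2,0,0,0,0,-1,0,-0.3,0,0,0,0,-1,0,-0.3,0,0,0,0,-1]
}}

```text
time: 14.55
eef_pos: [0.6085, 0.1194, 0.0586]
tool_rot: [[-0.173, -0.985, -0.01], [-0.985, 0.173, 0.0], [0.001, 0.01, -1.0]]
ft_force: [-8.2, 0.8, 4.1]
grip_width: 0.0396
```

```bash
python3 on.py
```

```text
along 103.96474604330216 lateral(left+) -0.3843552896171214 torque [ 0.17  1.82 -0.05]
t 14.55 at [0.6085 0.1194 0.0586] yaw -99.94 w 0.0396 F [-8.2  0.8  4.1] 
 GO [-0.04  0.22 -0.07] [ 0.0096 -0.0015  0.0002]
```

{"fn": "send_rows", "kwargs": {
  "series": [0,-0.2,-0.03,0,0,0,-1,0,-0.2,-0.03,0,0,0,-1,0,-0.2,-0.03,0,0,0,-1]
}}

```text
time: 14.85
eef_pos: [0.6084, 0.1194, 0.0585]
tool_rot: [[-0.172, -0.985, -0.014], [-0.985, 0.172, 0.001], [0.002, 0.014, -1.0]]
ft_force: [-5.4, 0.3, 2.8]
grip_width: 0.0395
```

```bash
python3 on.py
python3 - <<'E'
from h import *
d=cam("wrist")
cv2.imwrite("pics/w7.png",cv2.resize(d["pixels"][120:320,200:430],(690,600),interpolation=cv2.INTER_CUBIC))
E
```

```text
along 103.8341935709742 lateral(left+) -0.3925429185224344 torque [ 0.04  1.34 -0.03]
t 14.85 at [0.6084 0.1194 0.0585] yaw -99.92 w 0.0395 F [-5.4  0.3  2.8] 
 GO [-0.04  0.2  -0.07] [ 0.0141 -0.0017  0.0005]
```

View pics/w7.png

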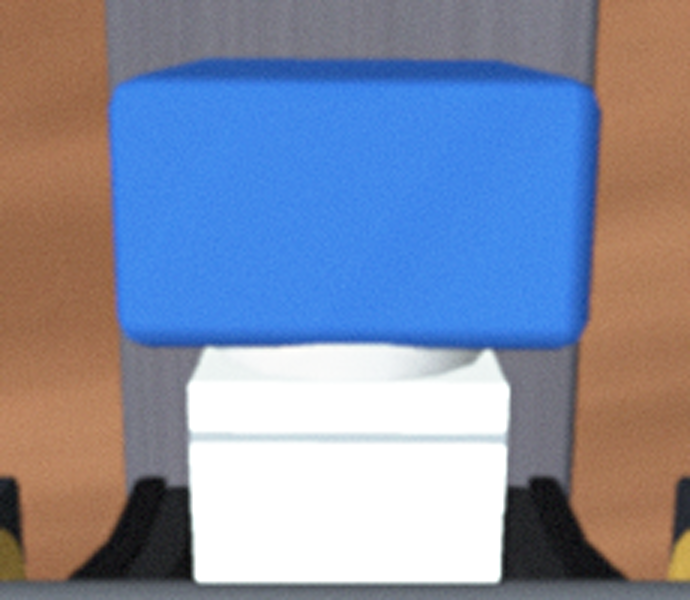

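The sleeve is home: the front edge meets the shoulder disc at crop (350,375), no pin shows, and there is a contact force of 5–8 N. Next I'll ease off and draw it straight off.

{"fn": "send_rows", "kwargs": {
  "series": [0,0.2,-0.04,0.012,0,0,-1,0,0.5,-0.06,0.014,0,0,-1,0,0.5,-0.06,0.014,0,0,-1,0,0.5,-0.06,0.014,0,0,-1]
}}

```text
time: 15.3
eef_pos: [0.6039, 0.1202, 0.0594]
tool_rot: [[-0.172, -0.985, 0.001], [-0.985, 0.172, -0.002], [0.002, -0.001, -1.0]]
ft_force: [-0.2, -0.4, -1.4]
grip_width: 0.0402
```

```bash
sed -i 's/u\*.1018/u*(-.014)/' on.py; python3 on.py
```

```text
along 99.23182170997116 lateral(left+) -0.31422386931903235 torque [-0.01  0.16 -0.02]
t 15.3 at [0.6039 0.1202 0.0594] yaw -99.92 w 0.0402 F [-0.2 -0.4 -1.4] 
 GO [-0.04 11.32  0.  ] [-0.0009 -0.0016  0.0006]
```

{"fn": "send_rows", "kwargs": {
  "series": [0,1,0,0,0,0,-1,0,2,0,0,0,0,-1,0,3.2,0,0,0,0,-1,0,4.4,0,0,0,0,-1,0,5.6,0,0,0,0,-1,0,6.8,0,0,0,0,-1,0,8,0,0,0,0,-1,0,9.2,0,0,0,0,-1,0,10.4,0,0,0,0,-1,0,11.5,0,0,0,0,-1,0,11.5,0,0,0,0,-1,0,11.5,0,0,0,0,-1]
}}

```text
time: 16.5
eef_pos: [0.4909, 0.1402, 0.0595]
tool_rot: [[-0.172, -0.985, 0.001], [-0.985, 0.172, -0.001], [0.001, -0.002, -1.0]]
ft_force: [0.3, -1.0, 0.2]
grip_width: 0.0399
```

Run:
```python
from h import *
goal(.6185,-.277,.16,-99.9)
```

```text
t 16.5 at [0.4909 0.1402 0.0595] yaw -99.9 w 0.0399 F [ 0.3 -1.   0.2] 
 GO [ 38.92 -19.77  -9.97] [-0.0017 -0.0012 -0.    ]
```

The sleeve is clear of the pin. I'll lift and carry it over to the green tray.

{"fn": "send_rows", "kwargs": {
  "series": [0,0,-4,0,0,0,-1,0,0,-8,0,0,0,-1,0,0,-12,0,0,0,-1,3,-1.5,-14,0,0,0,-1,7,-3.5,-14,0,0,0,-1,11,-5.5,-14,0,0,0,-1,15,-7.5,-14,0,0,0,-1,19,-9.5,-14,0,0,0,-1,23,-11.5,-14,0,0,0,-1,27,-13.5,-14,0,0,0,-1,31,-15.5,-14,0,0,0,-1,34,-17,-14,0,0,0,-1]
}}

```text
time: 17.7
eef_pos: [0.6001, -0.2278, 0.2003]
tool_rot: [[-0.175, -0.985, 0.002], [-0.985, 0.175, -0.004], [0.003, -0.003, -1.0]]
ft_force: [1.3, -0.3, -1.4]
grip_width: 0.0395
```

Run:
```python
from h import *
goal(.6185,-.277,.10,-95)
```

```text
t 17.7 at [ 0.6001 -0.2278  0.2003] yaw -100.06 w 0.0395 F [ 1.3 -0.3 -1.4] 
 GO [ 4.49 -2.64 10.05] [-0.0025 -0.0035 -0.0883]
```

{"fn": "send_rows", "kwargs": {
  "series": [2,-1.2,2,0,0,-0.1,-1,4,-2.4,5,0,0,-0.2,-1,4.5,-2.65,9,0,0,-0.2,-1,4.5,-2.65,12,0,0,-0.2,-1,4.5,-2.65,14,0,0,-0.2,-1,4.5,-2.65,14,0,0,-0.2,-1,4.5,-2.65,14,0,0,-0.2,-1]
}}

```text
time: 18.4
eef_pos: [0.6191, -0.278, 0.0608]
tool_rot: [[0.024, -1.0, 0.002], [-1.0, -0.024, -0.005], [0.005, -0.002, -1.0]]
ft_force: [0.1, -0.4, 0.4]
grip_width: 0.0393
```

Run:
```python
from h import *
goal(.6185,-.277,.0085,-88.5)
d=cam("wrist"); cv2.imwrite("pics/w8.png",d["pixels"]); P=cloud(d); H,S,V=cv2.split(cv2.cvtColor(d["pixels"],cv2.COLOR_BGR2HSV))
m=(H>45)&(H<85)&(S>120)&(P[...,2]<.03)&(P[...,2]>-.01); q=(P[m][:,:2]*1000); print(m.sum(),q.min(0),q.max(0),cv2.minAreaRect(q.astype(np.float32)))
```

```text
t 18.4 at [ 0.6191 -0.278   0.0608] yaw -88.62 w 0.0393 F [ 0.1 -0.4  0.4] 
 GO [-0.12  0.07  5.23] [-0.0021 -0.0046 -0.002 ]
25551 [ 576.90051687 -344.65291411] [ 700.06460557 -192.66181967] ((639.7392578125, -268.71441650390625), (123.61076354980469, 149.7095947265625), 1.123826503753662)
```

View pics/w8.png

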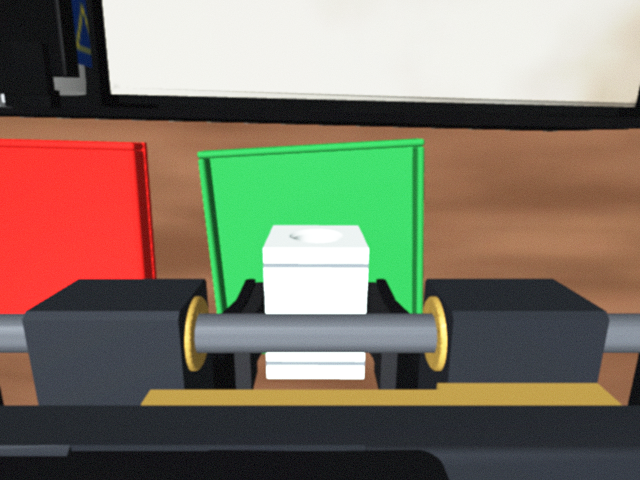

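The wrist view shows the sleeve centred over the green tray: tray edges at 200 and 424, sleeve at 316. I'll lower it.

{"fn": "send_rows", "kwargs": {
  "series": [0,0,2,0,0,0,-1,0,0,3.5,0,0,0,-1,0,0,4.5,0,-0.004,0,-1,0,0,5,0,-0.004,0,-1,0,0,5.2,0,-0.004,0,-1,0,0,5.2,0,-0.004,0,-1,0,0,5.2,0,-0.004,0,-1]
}}

```text
time: 19.15
eef_pos: [0.6203, -0.2787, 0.0103]
tool_rot: [[0.024, -1.0, 0.005], [-1.0, -0.024, -0.002], [0.002, -0.005, -1.0]]
ft_force: [-0.2, 0.1, -0.1]
grip_width: 0.0399
```

Run:
```python
from h import *
goal(.6185,-.277,.0083,-88.5)
```

```text
t 19.15 at [ 0.6203 -0.2787  0.0103] yaw -88.61 w 0.0399 F [-0.2  0.1 -0.1] 
 GO [-0.17  0.18  0.2 ] [-0.0048 -0.0017 -0.0019]
```

{"fn": "send_rows", "kwargs": {
  "series": [0,0,0.1,0,0,0,-1,0,0,0.2,-0.004,0,0,-1,0,0,0.2,-0.004,0,0,-1,0,0,0.2,-0.004,0,0,0.5,0,0,0.2,0,0,0,0.5,0,0,0.2,0,0,0,0.5,0,0,-1,0,0,0,0.5,0,0,-4,0,0,0,0.5,0,0,-9,0,0,0,0.5,0,0,-14,0,0,0,0.5,0,0,-19,0,0,0,0.5,0,0,-19,0,0,0,0.5]
}}

```text
time: 20.35
eef_pos: [0.6232, -0.2818, 0.2101]
tool_rot: [[0.023, -1.0, 0.02], [-1.0, -0.024, -0.008], [0.008, -0.02, -1.0]]
ft_force: [0.3, -0.7, 0.8]
grip_width: 0.065
```

{"fn": "send_rows", "kwargs": {
  "series": [-4,5,-5,0,0,0,0.5,-8,10,-8,0,0,0,0.5,-8,15,-8,0,0,0,0.5,-8,15,-8,0,0,0,0.5,-8,15,-8,0,0,0,0.5]
}}

```text
time: 20.85
eef_pos: [0.4658, -0.2048, 0.2887]
tool_rot: [[0.022, -0.999, 0.023], [-1.0, -0.022, -0.004], [0.004, -0.023, -1.0]]
ft_force: [0.5, 0.0, 1.3]
grip_width: 0.0653
```

Run:
```python
from h import *
goal(.6185,-.277,.0083,-88.5)
d=cam("top"); im=d["pixels"]; H,S,V=cv2.split(cv2.cvtColor(im,cv2.COLOR_BGR2HSV))
print("tray px",proj(d,(.6196,-.2769,.018)))
m=np.zeros((480,640),np.uint8); m[160:222,445:505]=((S<50)&(V>180))[160:222,445:505]
for c in cv2.findContours(m,0,cv2.CHAIN_APPROX_NONE)[0]:
    if len(c)>10:
        p=np.array([onz(d,*q[0],.044)[:2]*1000 for q in c],np.float32); print("sleeve",cv2.minAreaRect(p))
P=cloud(d); print("z",np.median(P[...,2][m>0]))
cv2.imwrite("pics/t9.png",np.hstack([cv2.resize(im[150:290,220:380],(400,350)),cv2.resize(im[140:240,390:520],(400,350))]))
```

```text
t 20.85 at [ 0.4658 -0.2048  0.2887] yaw -88.74 w 0.0653 F [0.5 0.  1.3] 
 GO [  7.44 -14.44  28.42] [-0.0233 -0.0042 -0.0041]
tray px (np.float64(474.9724846465741), np.float64(190.2705663370728))
sleeve ((543.8690795898438, -201.77456665039062), (28.77329444885254, 13.08402156829834), 88.54277038574219)
sleeve ((616.963134765625, -273.1315002441406), (50.16899871826172, 57.95913314819336), 88.5971908569336)
z 0.0415785153980448
```

View pics/t9.png

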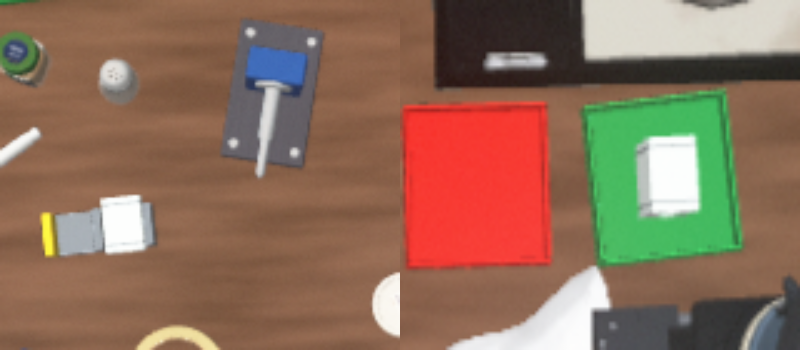

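The top view shows the sleeve flat in the green tray at crop (668,176), near the tray's centre, with its top at z ≈ 0.042. The other sleeve is still in the unmarked slot, the marked slot is empty, and the gripper is clear. I'll hand the job in.

```bash
python3 -c "
from h import *
print(np.abs(status.state()['dq']).max()); print(env.sign_off())"
```

```text
0.08265142973472484
the job is handed in; nothing more can be done
None
```

The sleeve from the yellow-marked slot went fully home on the gauge, so it is now in the green tray and the job is handed in (about 21 s of the 64 s allowed).

- **Handling:** I lifted it out by its ends, set it down on the table and let go. I then took it again across its sides and slid it along the pin until it met the shoulder.
- **Fit:** At the stop the contact force was 5–8 N and no pin showed between the sleeve and the shoulder. I then drew it straight off and put it in the green tray.
- **Last checks:** In the top view the sleeve lies flat, about 4 mm from the tray's centre, with its top at z ≈ 0.042 m. The other sleeve was still in its slot and the gripper was clear. I saw no bystander moved in that picture, though it cut off part of the tape, pen and cup.
- **Disagreements:** The wrist camera put the held sleeve about 1 mm to the side of where the tool pose did, and I aligned to the pin by the camera. Contact with the shoulder came about 2 mm farther along than I had estimated. One automatic fit of the pin's direction picked up the base plate, so I discarded it and redid it by hand.
- **At hand-in:** The arm's joints still showed a small residual speed (0.08 rad/s), well away from everything.

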